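# Start a board test with three presses

## Task

Start the board test by pressing only, picking nothing up: first switch on the bench power by pressing down the raised, white-barred end of the red rocker, then push the yellow programme key on the tester fully in, and last press the green start button all the way down with the fingertips. Finish while still holding the green button down. Do not press the blue or white key, and leave the loose things on the bench where they are.

Things in the scene. Friction and masses are not known exactly. Their poses are not given: they have to be found in the camera images.
- powerbox: aluminium bench power box 120 (x) x 130 (y) x 50 mm high, fixed, with two black sockets and a red rocker on top; it stands left or right of the tester. Origin under its centre; the rocker's pivot is 30 mm to its +y, 61 mm above its underside.
- rocker (a joint): the red rocker plate (56 mm along the box's x, 34 mm along y, 10 mm thick). 0 = off, 0.36 rad = fully on. Off, its far end (the box's +x end, with a white bar) stands up; pressing that end down switches it on: about 4 N, the end sinks about 7 mm. It stays where it is left.
- rocker_end (a point): point to press: on the top face of the rocker's white-barred end, 20 mm from the pivot; about 70 mm above the bench when off, 62 mm when on.
- tester: cream desktop board tester 160 (x) x 200 (y) x 55 mm high, fixed; origin under its centre. A row of three square keys runs along its y, 45 mm to the robot's side of its centre, 58 mm apart, in any order of colour.
- startbox: dark start station 110 x 110 x 45 mm, fixed, with one round green button in its middle; it stands on the other side of the tester from the power box. Origin under its centre.
- start (a joint): travel of the green start button: 0 = up, 0.008 m = fully down. Springs back; 2 N to start moving, about 6 N fully down.
- start_top (a point): centre of the green button's top face (button 38 mm across, top about 65 mm above the bench when up).
- key_yellow (a joint): travel of the yellow key: 0 = out, 0.007 m = fully in. It takes about 4 N and stays in where it is left (no spring).
- key_yellow_top (a point): centre of the yellow key's top face (cap 26 x 26 mm, about 71 mm above the bench when out, 64 mm when in; press straight down).
- key_blue (a joint): travel of the blue key: 0 = out, 0.007 m = fully in. It takes about 4 N and stays in where it is left (no spring).
- key_blue_top (a point): centre of the blue key's top face (cap 26 x 26 mm, about 71 mm above the bench when out, 64 mm when in; press straight down).
- key_white (a joint): travel of the white key: 0 = out, 0.007 m = fully in. It takes about 4 N and stays in where it is left (no spring).
- key_white_top (a point): centre of the white key's top face (cap 26 x 26 mm, about 71 mm above the bench when out, 64 mm when in; press straight down).
- board: green circuit board 60 x 90 x 6 mm lying loose in the nest on the tester; loose, to be left alone. Origin at the centre of its underside.
- flux: small amber bottle, 22 mm across, 60 mm tall, beside the tester; loose, to be left alone. Origin at the centre of its underside.
- parts_tray: small black tray 50 x 110 x 18 mm with a board in it, far left, beyond the left-hand box; loose, to be left alone. Origin at the centre of its underside.
- tip_cleaner: dark metal cup 68 mm across, 35 mm tall (brass wool rises to 48 mm), behind the tester; loose, to be left alone. Origin at the centre of its underside.
- solder_spool: grey spool 60 mm across, 50 mm tall, behind the tester; loose, to be left alone. Origin at the centre of its underside.
- driver: screwdriver 160 mm long lying behind the tester; loose, to be left alone. Origin at the centre of its underside.

How it is judged:
On the way, in this order (a step that is already met when the one before it is completed fails the run):
1. the red rocker is switched on (value of joint rocker above 0.28 rad), for 0.1 s.
2. the yellow key is pushed in (value of joint key_yellow above 0.005 m), for 0.1 s.
3. the green button is pressed down by the fingers (value of joint start above 0.006 m and contact force between the fingers and startbox above 1 N), for 0.2 s.
At the end, for the whole second after the job is handed in: the rocker is on (over 0.28 of 0.36 rad), the yellow key is in (over 5 of 7 mm), the blue and white keys are out (under 2 mm), the fingers hold the green button at least 6 of 8 mm down, and every loose thing is within 15 mm of where it started (all of step 3 and value of joint rocker above 0.28 rad and value of joint key_yellow above 0.005 m and value of joint each of key_blue, key_white below 0.002 m and distance of each of board, flux, parts_tray, tip_cleaner, solder_spool, driver from where it was at the start of the episode below 0.015 m); the arm keeps its last pose, push and grip.
It fails at once if the blue or white key is pressed (over 2 mm) (value of joint any of key_blue, key_white above 0.002 m).
It fails at once if the yellow key is pressed (over 3 mm) before the power is on (value of joint key_yellow above 0.003 m and value of joint rocker below 0.25 rad).
It fails at once if the green button is pressed (over 3 mm) before the power is on and the yellow key is in (value of joint start above 0.003 m and (value of joint rocker below 0.25 rad or value of joint key_yellow below 0.0045 m)).
It fails at once if a loose thing is lifted, carried or shoved by more than 15 mm (distance of any of board, flux, parts_tray, tip_cleaner, solder_spool, driver from where it was at the start of the episode above 0.015 m).
It also fails if it takes over 42 s, if anything falls off the work surface, if the arm or the gripper's body presses on something with over 40 N, if the wrist force passes 120 N, or if a joint passes its speed limit or range.

## Robot

A 6-joint arm with a two-finger parallel gripper is mounted at the origin on the work surface. World frame = base frame: x ahead of the robot, y to its left, z up, the work surface at z = 0. Lengths are in m, angles in rad, forces in N, time in s.
With the tool pointing down it reaches from about 0.35 to 0.85 m from the base axis. Payload 8.1 kg.
Tool frame: the origin (TCP) lies at the very end of the fingers, on their centre line; the grasp point (between the pads) lies 19 mm behind it; z points along the fingers, y is the direction in which the jaws open and shut (so a half turn about z gives the same grasp; the last joint's range is limited). The gripper opens to 93 mm and grips with 3 to 60 N. Pads are 15 mm wide; open, the fingers measure 128 mm over their backs; the gripper's body (75 mm by 188 mm) begins 65 mm behind the grasp point.
Start: joints at [-1.273, 0.13, 1.488, -0, 1.523, -0.085], TCP at [0.224, -0.557, 0.219] pointing down, gripper open.
Joint ranges: [-2.96, 2.96], [-0.89, 2.26], [0.02, 2.5], [-1.34, 4.48], [0, 2.73], [-2.66, 2.66]. Speed limits (rad/s): [2.39, 2.39, 2.79, 3.14, 3.14, 3.14].

## Interface

Orientations are given as [roll, pitch, yaw] about the fixed x, y, z axes, in that order (R = Rz(yaw) Ry(pitch) Rx(roll)).
In Python, from bench import readout, vision, finish_job gives the robot as it stands. The module is installed in compiled form; this text tells all that it offers.
- The arm moves only by the shell command python3 -m inch 'ROWS'. ROWS is JSON, one flat list of numbers, 7 for each row, row after row: the shift along the tool's x, y, z as a fraction of full scale, then the turn, a rotation vector about the tool's x, y, z as a fraction of full scale, then the finger opening in mm, from 0 to 93. A call has exactly 5 rows; each row is the pose to reach, as a shift and turn from the pose commanded when the call began, along the tool's axes at that moment, turning the shorter way round; what a row does not reach only later rows make up. Full scale, the value 1, is 300 mm for a shift and 180 degrees for a turn. A row lasts 1/12 s, in which the tool goes at most 41.7 mm and 7.16 degrees, less where a joint would pass 70% of its speed; a pose out of reach is approached as far as the arm can. A call with a number of a shift or a turn outside -1 to 1 is refused whole. A call with a gripper value outside its range is refused whole. The fingers move at their own pace and stop on an object; the grip force is fixed at half the most. Time passes only in rows, so rows that repeat a pose let the fingers close, or fill a call up. It gives the time, the measured TCP pose, the force and the opening at its end, in the units of the state.
- readout.sense(): the state, without advancing time (a new reading comes with each control period).
- vision.get_image(name): name is "side" or "top" or "wrist"; returns a dict with "image" (480x640x3 uint8, blue, green, red), "fov_y" (degrees; the focal length in pixels is half the picture's height over the tangent of half this angle, whatever the lens; pixels are square), "cx", "cy" (the principal point, pixels), "R" (3x3) and "t" (3): a world point X has camera coordinates R X + t. Camera axes: x right, y down, z forward; pixel columns grow to the right and rows downward; lengths in m; the calibration is good to about 2 mm. A picture is of the moment at which its call begins. There is no depth.
- finish_job(): hands the job in, once; it reports no verdict.
The state is a dict: "t": time; "joint_positions": joint angles; "qd": joint speeds; "effort": joint torques, N m; "ee_pos": TCP position; "ee_rot": TCP orientation; "ft_force": force on the tool from outside, world axes, zero at the start; "wrist_torque": the same for the moment, N m; "finger_gap": opening from 0.0 (shut) to 1.0 (fully open).
Only numpy, scipy, OpenCV 4.12 (cv2) and the standard library are available. Lean on these libraries where they do the work, as an engineer would, in place of code of your own. Each camera call takes 0.05 s, during which the arm holds its last target. There are 200 camera calls.

## Working session

There is one attempt and no reset: what is moved stays moved. The work goes in short steps, Python scripts to look and compute and a shell command to move; the robot and the scene stay as the last step left them, time stands still between calls to the robot, and variables do not carry over. Pictures are saved under pics/ and viewed, about 8 in all and at most 12, crops included, and the job is handed in when it is done.

```bash
mkdir -p pics
python3 - <<'E'
from bench import readout, vision
import cv2,pickle
for n in ["top","side"]:
    d=vision.get_image(n); cv2.imwrite(f"pics/{n}0.png",d["image"]); pickle.dump(d,open(n+".pkl","wb"))
    print(n,d["fov_y"],d["cx"],d["cy"],d["R"],d["t"])
print(readout.sense())
E
```

```text
top 45.0086248712133 325.8082981692742 230.52892638201124 [[ 0.02152386 -0.99975448 -0.00526413]
 [-0.99396226 -0.02083194 -0.10772673]
 [ 0.10759062  0.00755104 -0.99416661]] [0.0158729  0.63429821 1.39766311]
side 42.70598948048761 316.467326467093 237.7506036032221 [[-0.73779406 -0.67463944 -0.02283739]
 [-0.38893565  0.45250958 -0.80247376]
 [ 0.55171459 -0.5831781  -0.59625021]] [0.50732663 0.3084569  0.88235144]
{'t': 0.1, 'joint_positions': array([-1.27341199e+00,  1.31080198e-01,  1.48920023e+00,  3.38764378e-05,
        1.52298968e+00, -8.54423174e-02]), 'qd': array([ 4.05806418e-04, -7.49238348e-04, -2.68456716e-03, -2.90687065e-05,
        2.41781921e-03,  3.08876527e-04]), 'effort': array([ 8.72255659e-04, -5.61337531e+01, -4.93096519e+01,  7.70957675e-02,
        2.89961306e-02, -3.65018548e-05]), 'ee_pos': array([ 0.22398172, -0.55606219,  0.2176792 ]), 'ee_rot': array([-3.13992420e+00, -1.76863363e-04,  3.82824859e-01]), 'ft_force': array([ 0.53205985, -0.16192646,  0.50701281]), 'wrist_torque': array([0.00095381, 0.03880811, 0.01767462]), 'finger_gap': 1.0004206517416376}
```

View pics/top0.png

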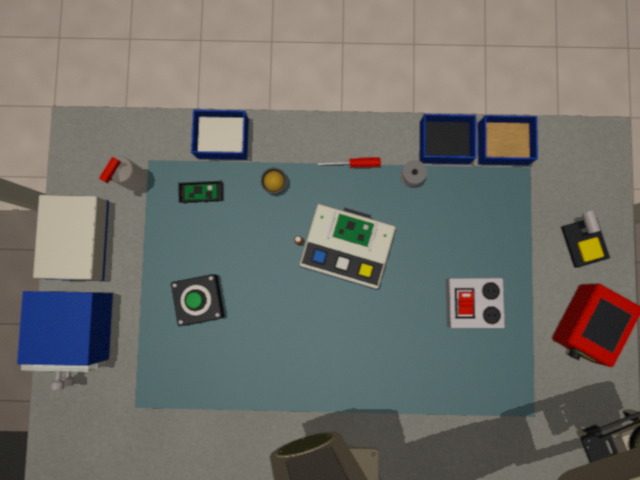

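View pics/side0.png

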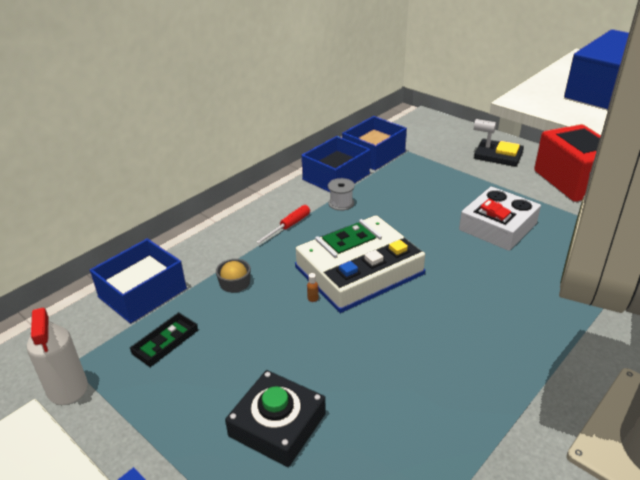

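The top view shows the power box on the right with its rocker near (466,303). The tester keys run blue (319,257), white (343,263), yellow (366,270). The green button is on the left at (194,300).

```bash
cat > h.py <<'E'
import numpy as np,cv2,pickle
def ray(d,u,v):
    f=240/np.tan(np.radians(d["fov_y"]/2)); R=np.array(d["R"]); t=np.array(d["t"])
    return -R.T@t, R.T@np.array([(u-d["cx"])/f,(v-d["cy"])/f,1])
def onplane(d,u,v,z):
    c,r=ray(d,u,v); return c+r*(z-c[2])/r[2]
def tri(d1,p1,d2,p2):
    (a,r),(b,s)=ray(d1,*p1),ray(d2,*p2)
    k=np.linalg.lstsq(np.stack([r,-s],1),b-a,rcond=None)[0]
    P,Q=a+k[0]*r,b+k[1]*s
    return (P+Q)/2,np.linalg.norm(P-Q)
def proj(d,X):
    f=240/np.tan(np.radians(d["fov_y"]/2)); c=np.array(d["R"])@X+d["t"]; return c[0]/c[2]*f+d["cx"],c[1]/c[2]*f+d["cy"]
def blobs(im,lo,hi,roi,amin=15):
    x0,y0,x1,y1=roi; m=cv2.inRange(cv2.cvtColor(im,cv2.COLOR_BGR2HSV)[y0:y1,x0:x1],lo,hi)
    n,_,s,c=cv2.connectedComponentsWithStats(m)
    return [(c[i]+[x0,y0],s[i]) for i in range(1,n) if s[i,4]>=amin]
E
python3 - <<'E'
from h import *
np.set_printoptions(precision=4,suppress=True)
T=pickle.load(open("top.pkl","rb"));S=pickle.load(open("side.pkl","rb"))
Y=((22,120,120),(35,255,255));B=((105,120,60),(125,255,255));G=((50,100,50),(80,255,255))
for n,c,rt,rs,z in [("yellow",Y,(350,255,385,285),(380,230,420,260),.071),("blue",B,(305,245,335,270),(335,255,365,280),.071),("green",G,(175,280,215,320),(250,380,300,420),.065),("board",G,(330,210,378,248),(318,215,380,255),.06),("rock",((0,150,80),(6,255,255)),(450,285,480,320),(475,195,515,225),.066)]:
    a=blobs(T["image"],*c,rt);b=blobs(S["image"],*c,rs)
    print(n); 
    for p,s in a: print("  top",p,s,onplane(T,*p,z))
    for p,s in b: print("  side",p,s,onplane(S,*p,z))
c=np.hstack([cv2.resize(T["image"][270:340,435:515],None,fx=5,fy=5,interpolation=2),cv2.resize(S["image"][180:250,455:535],None,fx=5,fy=5,interpolation=2)])
cv2.imwrite("pics/crop1.png",c)
E
```

```text
yellow
  top [365.3228 269.8189] [  9   9  14  13 127] [ 0.5374 -0.0674  0.071 ]
  side [398.0227 246.3125] [  9  10  19  14 176] [ 0.5319 -0.0625  0.071 ]
blue
  top [318.9706 256.0368] [  8   5  13  13 136] [0.568  0.0441 0.071 ]
  side [348.4236 268.3202] [  4   6  19  16 203] [0.5609 0.0497 0.071 ]
green
  top [193.7489 299.8106] [ 11  12  17  17 227] [0.4573 0.3412 0.065 ]
  side [274.5821 399.0286] [ 11   6  28  27 560] [0.4544 0.3433 0.065 ]
board
  top [352.4535 229.9715] [  4   5  39  31 666] [ 0.6338 -0.0355  0.06  ]
  side [347.8263 237.4355] [  5   7  52  31 737] [ 0.6321 -0.0333  0.06  ]
rock
  top [466.0236 303.4257] [  9   7  15  22 296] [ 0.4628 -0.3085  0.066 ]
  side [495.5208 209.6965] [  5   3  31  22 313] [ 0.4575 -0.2997  0.066 ]
```

View pics/crop1.png

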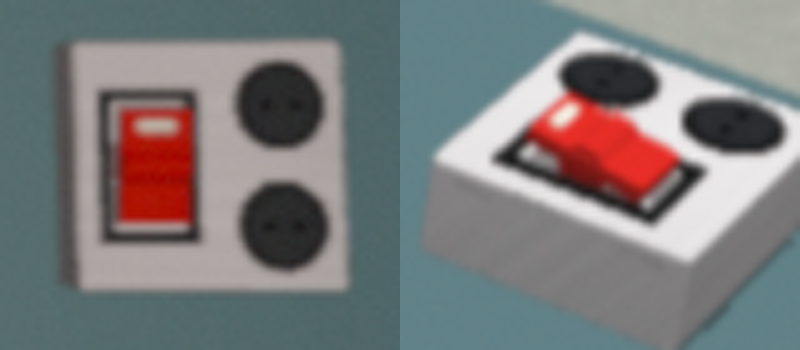

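The white bar sits at top (466.2,295.2) and side (488.4,203.4), on the far (+x) end of the rocker, and the box is nearly square to the world axes. Next I shut the fingers, square the tool and move over toward the rocker.

```bash
python3 - <<'E'
from h import *
T=pickle.load(open("top.pkl","rb"));S=pickle.load(open("side.pkl","rb"))
print(tri(T,(466.2,295.2),S,(488.4,203.4)),onplane(T,466.2,295.2,.072),onplane(S,488.4,203.4,.072))
E
python3 -m inch '[0,0,0,0,0,0.03,0, 0,0,0,0,0,0.06,0, 0,0,0,0,0,0.09,0, 0,0,0,0,0,0.1219,0, 0,0,0,0,0,0.1219,0]'
```

```text
(array([ 0.48119059, -0.30952409,  0.06651226]), np.float64(0.002537395883592443)) [ 0.4822855  -0.30759275  0.072     ] [ 0.47656855 -0.30248604  0.072     ]
t: 0.52
ee_pos: [0.224, -0.5563, 0.218]
ee_rot: [-3.141, 0.0, -0.005]
ft_force: [-0.0, 0.6, -0.9]
finger_gap: 0.692
```

```bash
python3 -m inch '[0.1,-0.095,0,0,0,0,0, 0.19,-0.18,0.02,0,0,0,0, 0.28,-0.27,0.04,0,0,0,0, 0.37,-0.36,0.06,0,0,0,0, 0.43,-0.413,0.08,0,0,0,0]'; python3 -m inch '[0.1,-0.095,0.02,0,0,0,0, 0.19,-0.18,0.04,0,0,0,0, 0.28,-0.27,0.06,0,0,0,0, 0.37,-0.36,0.09,0,0,0,0, 0.427,-0.414,0.12,0,0,0,0]';python3 -m inch '[0,0,0,0,0,0,0, 0,0,0,0,0,0,0, 0,0,0,0,0,0,0, 0,0,0,0,0,0,0, 0,0,0,0,0,0,0]'
python3 - <<'E'
from bench import readout, vision
from h import *
d=vision.get_image("wrist");s=vision.get_image("side");pickle.dump(d,open("w1.pkl","wb"))
cv2.imwrite("pics/w1.png",d["image"]); cv2.imwrite("pics/s1.png",cv2.resize(s["image"][100:280,440:640],None,fx=3,fy=3)); print(readout.sense()["ee_pos"],d["R"],d["t"])
E
```

```text
t: 0.93
ee_pos: [0.355, -0.43, 0.1941]
ee_rot: [-3.14, -0.0, 0.005]
ft_force: [-1.0, -0.5, 0.6]
finger_gap: 0.333
t: 1.35
ee_pos: [0.4834, -0.3056, 0.1583]
ee_rot: [-3.141, -0.001, 0.005]
ft_force: [-0.2, 0.4, -0.4]
finger_gap: 0.012
t: 1.77
ee_pos: [0.4807, -0.3098, 0.1592]
ee_rot: [3.141, -0.001, -0.001]
ft_force: [-0.5, 0.3, -0.6]
finger_gap: 0.006
[ 0.48079465 -0.30957545  0.15913046] [[-1.05471516e-03 -9.99999201e-01  6.96379533e-04]
 [-9.63262358e-01  1.20298768e-03  2.68559459e-01]
 [-2.68560082e-01 -3.87542458e-04 -9.63262857e-01]] [-0.30926845  0.44838442  0.46317713]
```

View pics/w1.png

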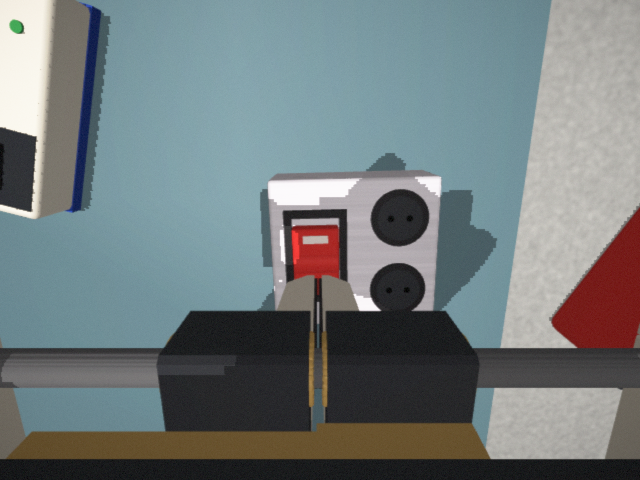

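Run:
```python
from h import *
d=pickle.load(open("w1.pkl","rb"));T=pickle.load(open("top.pkl","rb"))
print(d["fov_y"],onplane(d,316,239.5,.071),"tri",tri(T,(466.2,295.2),d,(316,239.5)),"red edges",onplane(d,293,240,.071),onplane(d,339,240,.071),"far edge",onplane(d,316,226,.073), "tip?",proj(d,np.array([.4808,-.3096,.159])))
```

```text
65.68977928908163 [ 0.48266421 -0.30856463  0.071     ] tri (array([ 0.48219008, -0.30843423,  0.06897125]), np.float64(0.0003219816473158616)) red edges [ 0.48231346 -0.29214639  0.071     ] [ 0.48227222 -0.32498269  0.071     ] far edge [ 0.49308394 -0.30859496  0.073     ] tip? (np.float64(317.4971491655568), np.float64(293.1250943708064))
```

```bash
python3 -m inch '[0.013,-0.003,0.1,0,0,0,0, 0.013,-0.003,0.2,0,0,0,0, 0.013,-0.003,0.25,0,0,0,0, 0.013,-0.003,0.28,0,0,0,0, 0.013,-0.003,0.29,0,0,0,0]'; python3 -m inch '[0,0,0.01,0,0,0,0, 0,0,0.02,0,0,0,0, 0,0,0.03,0,0,0,0, 0,0,0.037,0,0,0,0, 0,0,0.037,0,0,0,0]'
```

```text
t: 2.28
ee_pos: [0.4839, -0.3073, 0.07]
ee_rot: [-3.14, 0.002, -0.001]
ft_force: [-2.1, 1.1, 2.2]
finger_gap: 0.004
t: 2.7
ee_pos: [0.4868, -0.3085, 0.0632]
ee_rot: [3.14, -0.003, -0.0]
ft_force: [-2.6, 3.5, 8.6]
finger_gap: 0.004
```

```bash
python3 -m inch '[0,0,0.006,0,0,0,0, 0,0,0.013,0,0,0,0, 0,0,0.013,0,0,0,0, 0,0,0.013,0,0,0,0, 0,0,0.013,0,0,0,0]'; python3 -m inch '[0,0,-0.06,0,0,0,0, 0,0,-0.15,0,0,0,0, 0,0,-0.25,0,0,0,0, 0,0.1,-0.3,0,0,0,0, 0,0.2,-0.3,0,0,0,0]'
python3 - <<'E'
from bench import vision
from h import *
d=vision.get_image("wrist");s=vision.get_image("side");pickle.dump(d,open("w2.pkl","wb"))
cv2.imwrite("pics/2.png",np.hstack([cv2.resize(d["image"],None,fx=.625,fy=.625),cv2.resize(s["image"][165:265,455:555],(300,300))]))
E
```

```text
t: 3.12
ee_pos: [0.487, -0.3086, 0.0625]
ee_rot: [3.139, -0.004, 0.0]
ft_force: [-12.8, 11.6, 36.1]
finger_gap: 0.003
t: 3.53
ee_pos: [0.4885, -0.3697, 0.1537]
ee_rot: [3.135, -0.008, 0.003]
ft_force: [0.0, -0.6, 0.1]
finger_gap: 0.004
```

View pics/2.png

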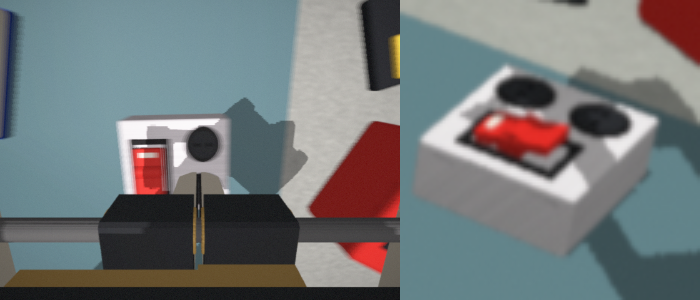

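The rocker hit its stop at 36 N with the TCP at z 0.0625. In the side crop its barred end is down and its near end up, so it is on. Next is the yellow key: hover and check from near.

```bash
python3 -m inch '[0.02,-0.13,0,0,0,0,0, 0.04,-0.26,0,0,0,0,0, 0.06,-0.39,0,0,0,0,0, 0.08,-0.5,0,0,0,0,0, 0.1,-0.55,0,0,0,0,0]'; python3 -m inch '[0.02,-0.13,0,0,0,0,0, 0.04,-0.26,0,0,0,0,0, 0.055,-0.39,0,0,0,0,0, 0.055,-0.46,0,0,0,0,0, 0.055,-0.46,0,0,0,0,0]'; python3 -m inch '[0,0,0,0,0,0,0, 0,0,0,0,0,0,0, 0,0,0,0,0,0,0, 0,0,0,0,0,0,0, 0,0,0,0,0,0,0]'
python3 - <<'E'
from bench import readout,vision
from h import *
d=vision.get_image("wrist");pickle.dump(d,open("w3.pkl","wb"));T=pickle.load(open("top.pkl","rb"))
cv2.imwrite("pics/3.png",d["image"]); print(readout.sense()["ee_pos"])
for p,s in blobs(d["image"],(22,120,100),(35,255,255),(200,100,440,330),60): print(p,s,onplane(d,*p,.071),tri(T,(365.32,269.82),d,p))
E
```

```text
t: 4.05
ee_pos: [0.5156, -0.1988, 0.1471]
ee_rot: [-3.141, -0.001, 0.002]
ft_force: [-1.4, 0.0, -0.6]
finger_gap: 0.002
t: 4.47
ee_pos: [0.5321, -0.0602, 0.1472]
ee_rot: [-3.14, -0.001, 0.004]
ft_force: [-1.2, 0.2, -0.1]
finger_gap: 0.005
t: 4.88
ee_pos: [0.5317, -0.0657, 0.1466]
ee_rot: [3.141, -0.0, -0.002]
ft_force: [0.4, -0.2, -0.6]
finger_gap: 0.005
[ 0.53164579 -0.06557275  0.14657712]
[321.03084304 237.84441398] [  99  115   45   46 1459] [ 0.53837299 -0.06794912  0.071     ] (array([ 0.53750065, -0.06777673,  0.06779399]), np.float64(0.0004090078475592514))
```

View pics/3.png

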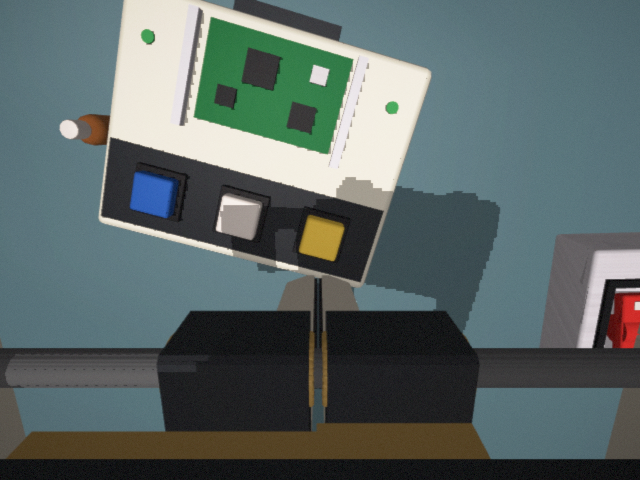

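The yellow cap is at (321,238), which gives (0.538,-0.068) at a height consistent with 71 mm. Now pressing it.

```bash
python3 -m inch '[0.02,0.007,0.08,0,0,0,0, 0.02,0.007,0.16,0,0,0,0, 0.02,0.007,0.21,0,0,0,0, 0.02,0.007,0.235,0,0,0,0, 0.02,0.007,0.24,0,0,0,0]'; python3 -m inch '[0,0,0.01,0,0,0,0, 0,0,0.02,0,0,0,0, 0,0,0.03,0,0,0,0, 0,0,0.04,0,0,0,0, 0,0,0.043,0,0,0,0]'; python3 -m inch '[0,0,0.003,0,0,0,0, 0,0,0.006,0,0,0,0, 0,0,0.006,0,0,0,0, 0,0,0.006,0,0,0,0, 0,0,0.006,0,0,0,0]'
```

```text
t: 5.35
ee_pos: [0.5363, -0.0668, 0.0727]
ee_rot: [-3.141, 0.003, -0.001]
ft_force: [0.1, -0.2, -0.2]
finger_gap: 0.004
t: 5.77
ee_pos: [0.5387, -0.0671, 0.0638]
ee_rot: [3.141, -0.002, -0.0]
ft_force: [-8.3, -0.0, 20.1]
finger_gap: 0.005
t: 6.18
ee_pos: [0.5388, -0.0671, 0.0637]
ee_rot: [3.141, -0.002, -0.0]
ft_force: [-14.0, 2.0, 27.9]
finger_gap: 0.005
```

The key bottomed at z 0.0637 with 28 N. Lift, check the keys, and move over to the start station.

```bash
python3 -m inch '[0,0,-0.07,0,0,0,0, 0,0,-0.17,0,0,0,0, 0,0,-0.27,0,0,0,0, 0,-0.05,-0.31,0,0,0,0, -0.02,-0.17,-0.31,0,0,0,0]'; python3 -m inch '[-0.03,-0.13,0,0,0,0,0, -0.06,-0.26,0,0,0,0,0, -0.09,-0.39,0,0,0,0,0, -0.12,-0.51,0,0,0,0,0, -0.15,-0.56,0,0,0,0,0]'; python3 -m inch '[-0.03,-0.13,0,0,0,0,0, -0.06,-0.26,0,0,0,0,0, -0.09,-0.39,0,0,0,0,0, -0.09,-0.51,0,0,0,0,0, -0.09,-0.58,0,0,0,0,0]'; python3 -m inch '[0,0,0,0,0,0,0, 0,0,0,0,0,0,0, 0,0,0,0,0,0,0, 0,0,0,0,0,0,0, 0,0,0,0,0,0,0]'
python3 - <<'E'
from bench import readout,vision
from h import *
d=vision.get_image("wrist");s=vision.get_image("side");T=vision.get_image("top");T0=pickle.load(open("top.pkl","rb"))
cv2.imwrite("pics/4.png",np.hstack([cv2.resize(d["image"],None,fx=.625,fy=.625),cv2.resize(s["image"][190:290,290:430],(400,300))])); print(readout.sense()["ee_pos"])
for p,q in blobs(d["image"],(45,100,40),(80,255,255),(200,100,440,330),60): print(p,q,onplane(d,*p,.065),tri(T0,(193.75,299.81),d,p))
E
```

```text
t: 6.6
ee_pos: [0.5356, -0.0185, 0.1583]
ee_rot: [3.139, -0.01, -0.004]
ft_force: [0.6, 0.5, 1.2]
finger_gap: 0.007
t: 7.02
ee_pos: [0.4862, 0.1563, 0.1535]
ee_rot: [-3.14, -0.001, 0.002]
ft_force: [0.4, -0.8, 0.0]
finger_gap: 0.01
t: 7.43
ee_pos: [0.459, 0.3302, 0.1536]
ee_rot: [-3.14, -0.001, 0.002]
ft_force: [1.0, 0.2, 0.3]
finger_gap: 0.003
t: 7.85
ee_pos: [0.4601, 0.3251, 0.153]
ee_rot: [3.141, -0.0, -0.002]
ft_force: [-0.3, -0.1, -0.5]
finger_gap: 0.006
[0.4601125  0.32551315 0.15308241]
[295.00794702 245.40662252] [  68  119   54   54 2265] [0.45775919 0.34142728 0.065     ] (array([0.45729957, 0.3415152 , 0.06347296]), np.float64(2.2802691164629073e-05))
```

View pics/4.png

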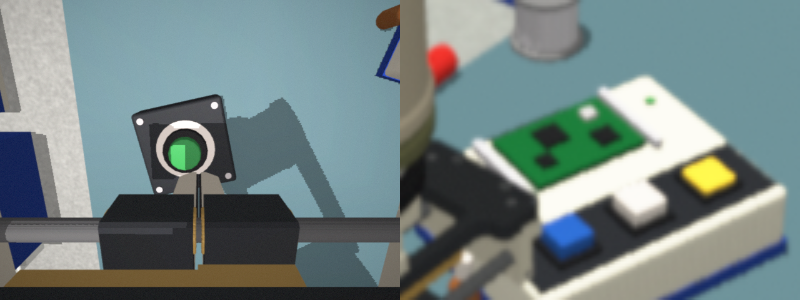

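The side view shows yellow lower than white and blue, which are both out. The green button is at (0.4575,0.3415), height 0.0635 against the stated 0.065. Pressing and holding.

```bash
python3 -m inch '[-0.008,-0.053,0.08,0,0,0,0, -0.008,-0.053,0.16,0,0,0,0, -0.008,-0.053,0.23,0,0,0,0, -0.008,-0.053,0.27,0,0,0,0, -0.008,-0.053,0.28,0,0,0,0]'; python3 -m inch '[0,0,0.01,0,0,0,0, 0,0,0.02,0,0,0,0, 0,0,0.03,0,0,0,0, 0,0,0.04,0,0,0,0, 0,0,0.045,0,0,0,0]'; python3 -m inch '[0,0,0.002,0,0,0,0, 0,0,0.004,0,0,0,0, 0,0,0.004,0,0,0,0, 0,0,0.004,0,0,0,0, 0,0,0.004,0,0,0,0]'
```

```text
t: 8.42
ee_pos: [0.4561, 0.341, 0.0665]
ee_rot: [3.14, 0.003, -0.001]
ft_force: [-2.2, -1.1, 3.4]
finger_gap: 0.011
t: 8.83
ee_pos: [0.4586, 0.3427, 0.0607]
ee_rot: [-3.141, -0.002, -0.0]
ft_force: [-19.5, -13.3, 46.2]
finger_gap: 0.001
t: 9.25
ee_pos: [0.4586, 0.3427, 0.0607]
ee_rot: [-3.141, -0.002, 0.0]
ft_force: [-20.5, -14.4, 44.0]
finger_gap: 0.002
```

It stopped 4 mm higher than expected (0.0607 against 0.057) with 44 N. I need to see whether the button is really down or the fingers are standing on its collar.

Run:
```python
from bench import vision
from h import *
s=vision.get_image("side");d=vision.get_image("wrist");S=pickle.load(open("side.pkl","rb"));pickle.dump((s,d),open("p5.pkl","wb"))
r=(slice(360,470),slice(215,335))
cv2.imwrite("pics/5.png",np.hstack([cv2.resize(x,(396,363),interpolation=2) for x in (S["image"][r],s["image"][r])]))
for X in ([.4575,.3415,.065],[.4575,.3415,.057],[.4586,.3427,.0607]): print(proj(s,np.array(X)))
```

```text
(np.float64(273.96836683783533), np.float64(397.1629517956939))
(np.float64(274.31760207654423), np.float64(400.69065666991946))
(np.float64(273.04555352196036), np.float64(399.15903797054125))
```

View pics/5.png

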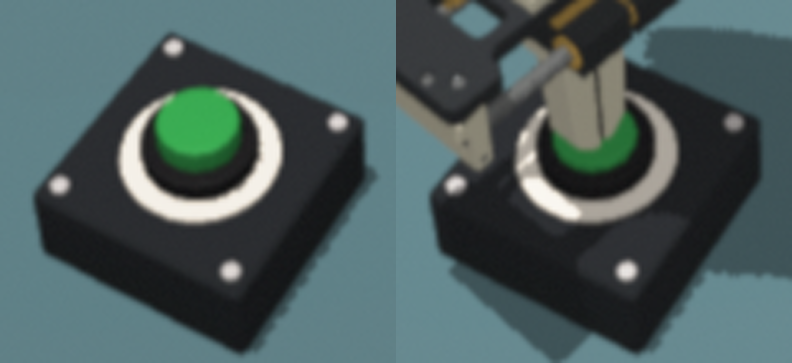

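Run:
```python
from h import *
s,d=pickle.load(open("p5.pkl","rb"));S=pickle.load(open("side.pkl","rb"))
r=(slice(378,428),slice(245,305))
a=[cv2.resize(np.clip(x[r].astype(float)*g,0,255).astype(np.uint8),(400,333),interpolation=0) for x,g in ((S["image"],1.3),(s["image"],2.2))]
cv2.imwrite("pics/6.png",np.hstack(a))
for u in (265,270,275,280,285): print(u,[S["image"][v,u].tolist() for v in range(402,418,1)][::2],[s["image"][v,u].tolist() for v in range(402,418)][::2])
for X in ([.451,.3602,.0607],[.451,.3252,.0607],[.4661,.3602,.0607]): print(proj(s,np.array(X)))
```

```text
265 [[80, 166, 56], [61, 125, 43], [47, 94, 33], [40, 74, 31], [34, 38, 34], [33, 32, 33], [31, 29, 30], [23, 22, 23]] [[66, 113, 60], [54, 110, 38], [52, 105, 36], [39, 76, 29], [26, 30, 25], [23, 21, 22], [23, 21, 21], [19, 19, 18]]
270 [[83, 173, 59], [84, 174, 61], [69, 140, 50], [48, 98, 34], [44, 87, 32], [36, 44, 33], [34, 33, 34], [29, 28, 28]] [[117, 132, 136], [102, 127, 114], [59, 114, 47], [55, 112, 39], [47, 95, 34], [29, 39, 25], [25, 24, 23], [22, 21, 21]]
275 [[82, 173, 59], [85, 175, 62], [74, 151, 54], [49, 100, 34], [45, 90, 33], [36, 53, 32], [35, 35, 36], [32, 31, 31]] [[116, 132, 135], [100, 126, 113], [59, 113, 47], [55, 113, 39], [51, 103, 36], [32, 54, 27], [25, 24, 24], [23, 22, 23]]
280 [[83, 174, 59], [81, 166, 58], [53, 109, 37], [44, 91, 30], [38, 68, 29], [34, 36, 34], [35, 33, 35], [25, 23, 25]] [[60, 113, 48], [54, 112, 39], [55, 113, 40], [56, 113, 40], [41, 79, 31], [24, 28, 24], [25, 25, 25], [22, 22, 23]]
285 [[50, 103, 35], [41, 83, 28], [38, 70, 30], [33, 43, 30], [34, 33, 33], [34, 32, 33], [20, 19, 20], [38, 40, 41]] [[54, 112, 38], [54, 108, 39], [42, 81, 31], [29, 44, 25], [23, 23, 22], [24, 24, 24], [21, 20, 19], [31, 32, 32]]
(np.float64(268.03867987051774), np.float64(409.3294419249862))
(np.float64(285.1416597102417), np.float64(394.7217509998845))
(np.float64(260.8338827717002), np.float64(403.6930338288797))
```

View pics/6.png

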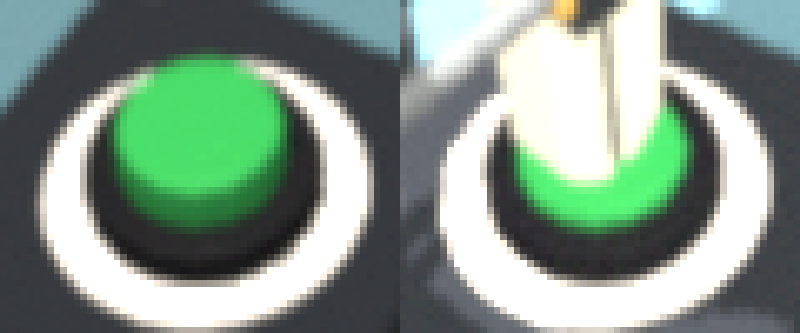

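The picture settles it. The dark side band of the button is gone, the top face has sunk about 4.5 px (roughly 8 mm) level with the collar, and the fingers stand only on green, so the button is bottomed. Handing in while holding.

```bash
python3 -c "
from bench import readout,finish_job
s=readout.sense();print(s['t'],s['ee_pos'],s['ft_force']);print(finish_job())"
```

```text
9.35 [0.45859753 0.34268102 0.06066257] [-19.8438465  -14.14743884  44.35968589]
the job is handed in; nothing more can be done
None
```

I pressed the rocker, the yellow key and the green button in that order with shut fingers. I handed the job in at 9.35 s, still holding the green button down with about 44 N. No verdict was reported.

| Control | Where it stopped | Force | What the pictures showed |
|---|---|---|---|
| Red rocker | z 62.5 mm | 36 N | The white-barred end is down. |
| Yellow key | z 63.7 mm | 28 N | The key is in, and the blue and white keys are still out. |
| Green button | z 60.7 mm | 44 N | The button's side band is gone and its top has sunk about 8 mm, level with the collar. |

- **Disagreement:** the green button stopped about 4 mm higher than the roughly 57 mm I expected from the stated height. I took it as fully down from the pictures and the hard stop.
- **Not measured:** I did not measure the loose things again at the end. The fingers only came down at the three controls, with no unexpected forces elsewhere.

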